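# Quarter-turn anchor bolt into a slotted strut

## Task

Fit the anchor bolt in the slotted steel strut near the middle of its length: take it from its grey rest, lower its oblong nut through the slot (find the slot gently, by sight or feel), press it down against the spring strip inside the strut and turn it a quarter turn so that the nut lies across the slot, then ease it up so that the spring seats the nut's grooves on the turned-down lips. Leave it standing upright there and let go; never force the bolt against the strut, and leave the two vials and the beaker where they stand.

Things in the scene. Friction and masses are not known exactly. Their poses are not given: they have to be found in the camera images.
- bolt_grip (a point): Loose anchor bolt (0.12 kg, 65 mm tall), upright in its rest. Point on its axis in the flat grey handle, 16 mm below the handle's top, 24 mm above the steel collar. Handle 34 mm (x) by 14 mm (y) by 40 mm tall; below it the collar disc, 36 mm across, 5 mm thick, then a neck 10 mm across, 11 mm long, then the nut. x along handle, z up the bolt; a half turn gives the same bolt.
- bolt_nut (a point): Centre of the underside of the bolt's oblong steel nut, 49 mm below the handle point, same axes. Nut 35 mm long (x, as the handle), 17.5 mm wide (y), 9 mm thick, corners cut back so it can turn inside the strut either way. Its top has two grooves along y, 7 mm wide, 3 mm deep, centred 11.5 mm either side of the axis.
- rest: Fixed grey block 80 mm (x) by 70 mm (y) by 14 mm high, origin under its centre on the bench, with a pocket 38 by 20.5 mm, 10 mm deep, in which the nut stands at the start (its length along x), the handle point 53 mm above the bench.
- mount: Aluminium plate 100 (x) by 230 (y) by 6 mm fixed on the bench, origin under it half-way along, 35 mm from its -x edge. It carries the strut along its y. The strut does not move, but was clamped with its slot's centre line anywhere from 3 to 27 mm to the +x side of the origin: this is in no measured pose, so see or feel for it. Forcing the bolt or gripper on it with over 45 N does damage.
- strut_mid (a point): Point over the mount's origin at the height of the strut's lip tops, 47 mm above the bench; axes as the mount. The strut is a steel channel open upward, 200 mm long, 46 mm wide, 41 mm high; slot 20 mm wide all along, between lips 4 mm thick whose rounded inner edges, 3 mm wide, turn down 2.5 mm more; 40 mm wide inside. Nut seated across: handle point 36 mm above this point.
- strip_mid (a point): Point over the mount's origin, 11 mm below the lip tops: the free top of the dark spring strip in the channel (190 by 38 mm). It resists with 3 N, plus 0.8 N per mm, down to 12 mm. To turn, press until the handle point is under 33.5 mm above the lip tops (31 mm is good, about 8 N); at 29 mm the collar meets the lips, a hard stop.
- vial_a: Bystander: small capped glass vial, 28 mm across, 55 mm tall, origin at its foot. Not to be disturbed.
- vial_b: Bystander: a second such vial.
- beaker: Bystander: open glass beaker, 60 mm across, 75 mm tall, origin at its foot. Not to be disturbed.
Mind the look-alikes: they are no part of the job. Several things look just like the part that bears bolt_grip: the one meant starts nearest to the robot's base. Several things look just like the mount: the one meant starts farthest to the robot's left.

How it is judged:
By the outcome, as a careful person would: the job done as asked, in the order asked, and still so for the second after the job is handed in, with the robot touching nothing.
It also fails if it takes over 72 s, if anything falls off the work surface, if the arm or the gripper's body presses on something with over 40 N, if the wrist force passes 120 N, or if a joint passes its speed limit or range.

## Robot

A 6-joint arm with a two-finger parallel gripper is mounted at the origin on the work surface. World frame = base frame: x ahead of the robot, y to its left, z up, the work surface at z = 0. Lengths are in mm, angles in degrees, forces in N, time in s.
With the tool pointing down it reaches from about 250 to 725 mm from the base axis. Payload 9.7 kg.
Tool frame: the origin (TCP) lies at the very end of the fingers, on their centre line; the grasp point (between the pads) lies bot.grip_point_offset behind it (bot.grip_point_offset is the distance from the TCP to the grasp point, in mm); z points along the fingers, y is the direction in which the jaws open and shut (so a half turn about z gives the same grasp; the last joint's range is limited). The gripper opens to 85 mm and grips with 20 to 120 N. Pads are 22 mm wide; open, the fingers measure 114 mm over their backs; the gripper's body (76 mm by 85 mm) begins 54 mm behind the grasp point. The pads swing forward as they close: fully open they stand 13 mm farther back than shut.
Start: joints at [73.568, 4.979, 10.078, 95.1, 0, 90], TCP at [155.584, 527.533, 231.284] pointing down, gripper open.
Joint ranges: [-179.16, 179.16], [-48.56, 103.87], [-65.8, 70.77], [-126.05, 130.52], [-82.76, 87.17], [-180, 180]. Speed limits (degrees/s): [127.2, 127.2, 147.25, 180, 180, 180].

## Interface

Orientations are given as [roll, pitch, yaw] about the fixed x, y, z axes, in that order (R = Rz(yaw) Ry(pitch) Rx(roll)).
In Python, from bench import bot gives the robot as it stands.
- The arm moves only by the tool step_arm, never from a script. Its argument "plan" is a list of rows, each an object with "dp": the shift along the tool's x, y, z in m, a list of three; "delta_rot": the turn, a rotation vector about the tool's x, y, z in rad, a list of three; "gripper": the opening, from 0 (shut) to 1 (fully open). A call has 1 to 8 rows; each row shifts and turns the pose as measured when the row begins, along the tool's axes as they then stand; what a row does not reach is not made up. A row lasts 1/8 s, in which the tool goes at most 62.5 mm and 10.7 degrees, less where a joint would pass 70% of its speed; a pose out of reach is approached as far as the arm can. A call is refused whole if a number of a shift passes 0.0625 or a number of a turn 0.188, either way. A call with a gripper value outside its range is refused whole. The fingers move at their own pace and stop on an object; "newtons" is the grip in N (left out, the last holds). Time passes only in rows, so rows that do not move let the fingers close. It gives the time, the measured TCP pose, the force and the opening at its end, in the units of the state.
- bot.state(): the state, without advancing time (a new reading comes with each control period).
- bot.capture(name): name is "side" or "top"; returns the picture (420x560x3 uint8, red, green, blue); there is no depth.
- bot.get_calibration(name): a dict with "intrinsics" (3x3 intrinsics, pixels), "eye" and "attitude" of the camera in the world. Camera axes: x right, y down, z forward; pixel columns grow to the right and rows downward; lengths in mm; the calibration is good to about 2 mm. A picture is of the moment at which its call begins. get_calibration takes no time and is no camera call.
- bot.hand_in(): hands the job in, once; it reports no verdict.
The state is a dict: "clock": time; "joint_positions": joint angles; "qvel": joint speeds; "joint_efforts": joint torques, N m; "position": TCP position; "ee_rot": TCP orientation; "contact_force": force on the tool from outside, world axes, zero at the start; "ft_torque": the same for the moment, N m; "opening": opening from 0.0 (shut) to 1.0 (fully open).
Only numpy, scipy, OpenCV 4.12 (cv2) and the standard library are available. Lean on these libraries where they do the work, as an engineer would, in place of code of your own. Each camera call takes 0.05 s, during which the arm holds its last target.

## Working session

There is one attempt and no reset: what is moved stays moved. The work goes in short steps, Python scripts to look and compute and a tool call to move; the robot and the scene stay as the last step left them, time stands still between calls to the robot, and variables do not carry over. Pictures are saved under pics/ and viewed, and the job is handed in when it is done.

Besides the shell and the picture viewer there is one more tool, called after "Emit:" as name([rows], argument=value, ...), one row to a line, values as JSON. step_arm: Moves the arm, as the interface text tells. Its arguments: {"type":"object","properties":{"plan":{"type":"array","items":{"type":"object","properties":{"dp":{"type":"array","items":{"type":"number"}},"delta_rot":{"type":"array","items":{"type":"number"}},"gripper":{"type":"number"}}}},"newtons":{"type":"number"}},"required":["plan"]}

```bash
mkdir -p pics
python3 - <<'E'
from bench import bot
import cv2
print(bot.state(), bot.grip_point_offset)
for n in ("side","top"):
    im=bot.capture(n); cv2.imwrite(f"pics/{n}0.png",im[...,::-1])
    print(n,bot.get_calibration(n))
E
```

```text
{'clock': 0.0, 'joint_positions': array([7.35677900e+01, 5.01144651e+00, 1.00336467e+01, 9.50995213e+01,
       1.10591307e-03, 8.99996703e+01]), 'qvel': array([-0.10493597, -0.02458293,  0.07226503, -0.01588836, -0.06172557,
       -0.00538358]), 'joint_efforts': array([-1.76290338e-03, -5.20388389e+01,  4.64798677e+01,  1.61062146e-02,
        3.02878482e-05, -1.78556655e-05]), 'position': array([155.51302915, 527.31278783, 230.57251595]), 'ee_rot': array([-1.79922679e+02, -1.10635704e-03,  1.63568118e+02]), 'contact_force': array([0.71240891, 0.35429244, 0.39289151]), 'ft_torque': array([ 0.00476885, -0.01411498,  0.01474647]), 'opening': 1.0049485287822268} 18.700000000000003
side {'intrinsics': array([[537.6512178 ,   0.        , 277.27531984],
       [  0.        , 537.6512178 , 207.17125119],
       [  0.        ,   0.        ,   1.        ]]), 'eye': array([ 268.67778094, -903.99915629,  767.06895647]), 'attitude': array([-1.27499844e+02,  1.13827641e-01, -1.69056503e+01])}
top {'intrinsics': array([[479.17981176,   0.        , 270.14837488],
       [  0.        , 479.17981176, 210.40032264],
       [  0.        ,   0.        ,   1.        ]]), 'eye': array([ 354.58075683,  -22.4186549 , 1144.58744287]), 'attitude': array([-170.14607952,    1.45782796,  -88.92371329])}
```

View pics/side0.png

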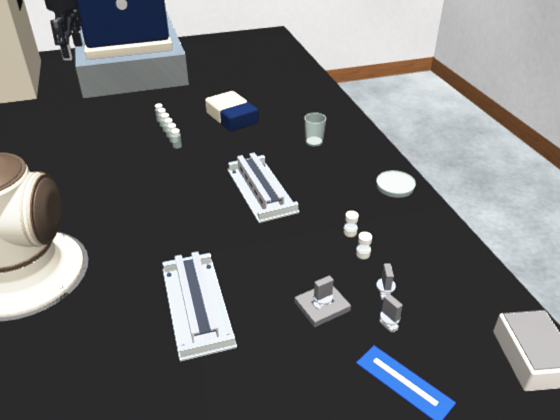

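View pics/top0.png

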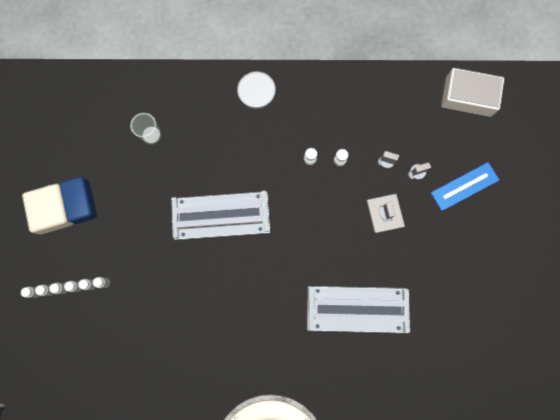

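```bash
cat > h.py <<'E'
import numpy as np,cv2
from scipy.spatial.transform import Rotation as R
from bench import bot
def cal(n):
    c=bot.get_calibration(n); return c['intrinsics'],c['eye'],R.from_euler('xyz',c['attitude'],degrees=True).as_matrix()
def plane(n,u,v,z):
    K,e,A=cal(n); d=A@np.linalg.inv(K)@np.array([u,v,1.]); return e+d*(z-e[2])/d[2]
def proj(n,p):
    K,e,A=cal(n); q=K@(A.T@(np.asarray(p,float)-e)); return q[:2]/q[2]
def crop(n,src,x0,y0,x1,y1,s,out):
    im=cv2.imread(src)[y0:y1,x0:x1]; cv2.imwrite(out,cv2.resize(im,None,fx=s,fy=s,interpolation=cv2.INTER_CUBIC))
E
python3 - <<'E'
from h import *
crop('top','pics/top0.png',165,180,275,250,7,'pics/c1.png')
crop('top','pics/top0.png',360,185,415,240,10,'pics/c2.png')
crop('side','pics/side0.png',220,140,305,225,7,'pics/c3.png')
crop('side','pics/side0.png',290,265,360,330,8,'pics/c4.png')
for p in [(220,215),(387,212)]: print(plane('top',*p,20))
for p in [(262,185),(323,300)]: print(plane('side',*p,20))
E
```

```text
[536.55924677 129.30327118  20.        ]
[ 549.54408864 -266.8025369    20.        ]
[540.69874331 122.83520625  20.        ]
[ 549.20789815 -268.80262754   20.        ]
```

View pics/c1.png

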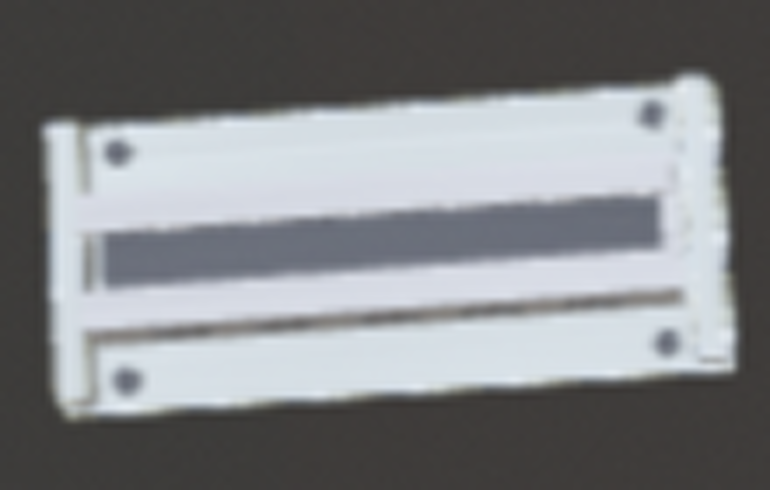

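View pics/c2.png

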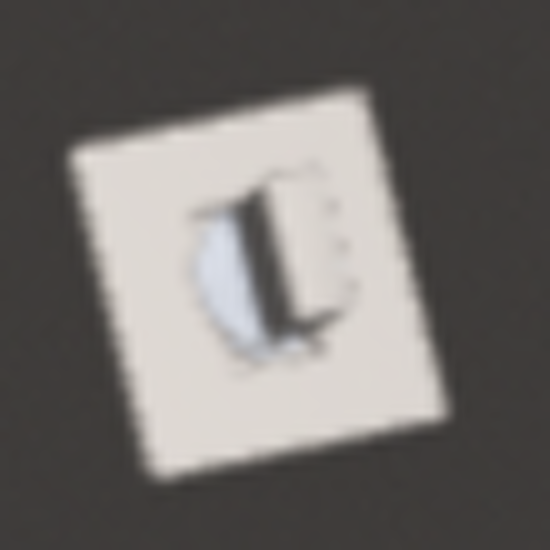

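View pics/c3.png

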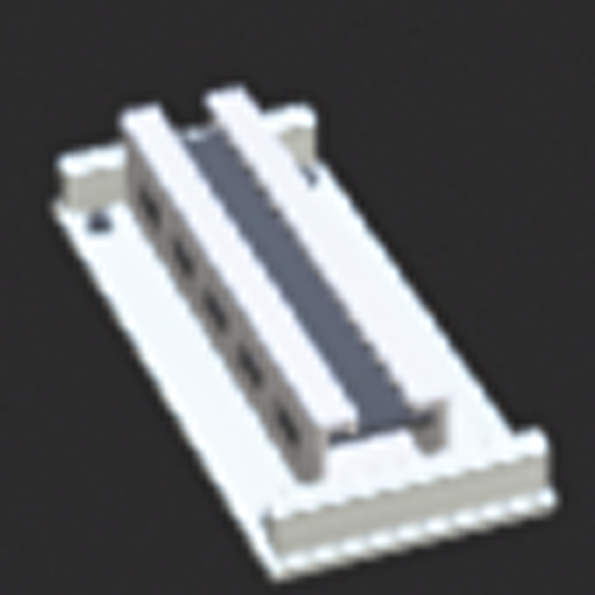

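View pics/c4.png

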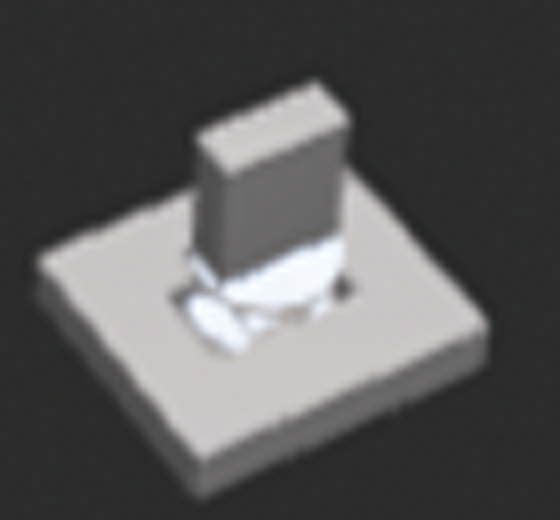

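Run:
```python
from h import *
def rect(n,box,lo,hi,s=8,pick=0):
    x0,y0,x1,y1=box
    im=cv2.imread(f'pics/{n}0.png')[y0:y1,x0:x1]
    g=cv2.cvtColor(cv2.resize(im,None,fx=s,fy=s,interpolation=cv2.INTER_CUBIC),cv2.COLOR_BGR2GRAY)
    m=((g>=lo)&(g<=hi)).astype(np.uint8)
    m=cv2.morphologyEx(m,cv2.MORPH_OPEN,np.ones((9,9)))
    cs,_=cv2.findContours(m,cv2.RETR_EXTERNAL,cv2.CHAIN_APPROX_NONE)
    cs=sorted(cs,key=cv2.contourArea)[::-1]
    c=cs[pick].astype(float); 
    return (c[:,0]+.5)/s-.5+[x0,y0], cv2.contourArea(cs[pick])/s/s
def rep(name,c,n,z):
    P=np.array([plane(n,*p,z)[:2] for p in c]).astype(np.float32)
    r=cv2.minAreaRect(P); print(name,n,np.round(r[0],1),np.round(r[1],1),round(r[2],2)); return P
im=cv2.cvtColor(cv2.imread('pics/top0.png'),cv2.COLOR_BGR2GRAY)
print('vals',im[213,380],im[205,372],im[212,220],im[200,220],im[225,220],im[260,220])
s=cv2.cvtColor(cv2.imread('pics/side0.png'),cv2.COLOR_BGR2GRAY)
print(s[285,323],s[291,323],s[305,305],s[180,262])
c,a=rect('top',(355,180,420,245),130,255); rep('rest',c,'top',14)
c,a=rect('top',(160,180,280,250),130,255); rep('mount',c,'top',6)
# slot dark
c,a=rect('top',(178,204,262,226),80,150); print(a); rep('slot z47','' is None or c,'top',47);rep('slot z40',c,'top',40.5)
np.save('slot_top.npy',c)
def sp(n,x,y): return plane(n,*[0,0],0)
# handle top side view
pts=np.array([(195,137),(318,82),(350,120),(228,175)])
pts=(pts+.5)/8-.5+[290,265]
P=np.array([plane('side',*p,69)[:2] for p in pts]);print('handle top side',P.round(1).tolist(),P.mean(0))
pts=np.array([(262,180),(318,162),(352,300),(300,322)]);pts=(pts+.5)/10-.5+[360,185]
P=np.array([plane('top',*p,69)[:2] for p in pts]);print('handle top top',P.round(1).tolist(),P.mean(0))
pts=np.array([(38,262),(203,460),(488,325),(345,175)]);pts=(pts+.5)/8-.5+[290,265]
P=np.array([plane('side',*p,14)[:2] for p in pts]);print('rest side',P.round(1).tolist(),P.mean(0))
# slot side : near end/far end, at lip tops
for nm,pt,z in [('Llip in far',(185,130),47),('Llip in near',(352,408),47),('Rlip in far',(210,95),47),('Rlip in near',(402,400),47),
  ('Llip out far',(122,112),47),('Llip out near',(322,430),47),('Rlip out far',(243,88),47),('Rlip out near',(447,398),47)]:
    p=(np.array(pt)+.5)/7-.5+[220,140]; print(nm,plane('side',*p,z)[:2].round(1))
for nm,pt,z in [('top near lip edge L',(105,287),47),('R',(660,247),47),('far lip L',(105,232),40.5),('far R',(660,193),40.5),('outer near L',(90,330),47),('outer near R',(682,290),47)]:
    p=(np.array(pt)+.5)/7-.5+[165,180]; print(nm,plane('top',*p,z)[:2].round(1))
```

```text
vals 211 217 112 223 111 61
108 105 198 103
rest top [ 548.8 -264.1] [82.3 73.1] 12.91<stdin>:22: SyntaxWarning: "is" with 'str' literal. Did you mean "=="?
Traceback (most recent call last):
  File "h.py", line 7, in plane
    K,e,A=cal(n); d=A@np.linalg.inv(K)@np.array([u,v,1.]); return e+d*(z-e[2])/d[2]
          ~~~^^^
  File "h.py", line 5, in cal
    c=bot.get_calibration(n); return c['intrinsics'],c['eye'],R.from_euler('xyz',c['attitude'],degrees=True).as_matrix()
ValueError: time passes only in moves, steps and waits
```

```bash
python3 - <<'E'
import re
s=open('h.py').read()
s=s.replace("def cal(n):\n    c=bot.get_calibration(n); return","""_C={}
def cal(n):
    if n not in _C: _C[n]=_cal(n)
    return _C[n]
def _cal(n):
    c=bot.get_calibration(n); return""")
open('h.py','w').write(s)
E
cat > m.py <<'E'
from h import *
def rect(n,box,lo,hi,s=8,pick=0,src=None):
    x0,y0,x1,y1=box
    im=cv2.imread(src or f'pics/{n}0.png')[y0:y1,x0:x1]
    g=cv2.cvtColor(cv2.resize(im,None,fx=s,fy=s,interpolation=cv2.INTER_CUBIC),cv2.COLOR_BGR2GRAY)
    m=((g>=lo)&(g<=hi)).astype(np.uint8)
    m=cv2.morphologyEx(m,cv2.MORPH_OPEN,np.ones((9,9)))
    cs,_=cv2.findContours(m,cv2.RETR_EXTERNAL,cv2.CHAIN_APPROX_NONE)
    cs=sorted(cs,key=cv2.contourArea)[::-1]
    c=cs[pick].astype(float); 
    return (c[:,0]+.5)/s-.5+[x0,y0], cv2.contourArea(cs[pick])/s/s
def rep(name,c,n,z):
    P=np.array([plane(n,*p,z)[:2] for p in c]).astype(np.float32)
    r=cv2.minAreaRect(P); print(name,n,np.round(r[0],1),np.round(r[1],1),round(r[2],2)); return P
E
cat > a.py <<'E'
from m import *
c,a=rect('top',(355,180,420,245),130,255); rep('rest',c,'top',14)
c,a=rect('top',(160,180,280,250),130,255); rep('mount',c,'top',6)
c,a=rect('top',(178,204,262,226),80,160); print(a); rep('slot z47',c,'top',47);rep('slot z40',c,'top',40.5)
pts=np.array([(195,137),(318,82),(350,120),(228,175)])
pts=(pts+.5)/8-.5+[290,265]
P=np.array([plane('side',*p,69)[:2] for p in pts]);print('handle top side',P.round(1).tolist(),P.mean(0))
pts=np.array([(262,180),(318,162),(352,300),(300,322)]);pts=(pts+.5)/10-.5+[360,185]
P=np.array([plane('top',*p,69)[:2] for p in pts]);print('handle top top',P.round(1).tolist(),P.mean(0))
pts=np.array([(38,262),(203,460),(488,325),(345,175)]);pts=(pts+.5)/8-.5+[290,265]
P=np.array([plane('side',*p,14)[:2] for p in pts]);print('rest side',P.round(1).tolist(),P.mean(0))
for nm,pt,z in [('Llip in far',(185,130),47),('Llip in near',(352,408),47),('Rlip in far',(210,95),47),('Rlip in near',(402,400),47),
  ('Llip out far',(122,112),47),('Llip out near',(322,430),47),('Rlip out far',(243,88),47),('Rlip out near',(447,398),47)]:
    p=(np.array(pt)+.5)/7-.5+[220,140]; print(nm,plane('side',*p,z)[:2].round(1))
for nm,pt,z in [('top near lip edge L',(105,287),47),('R',(660,247),47),('far lip L',(105,232),40.5),('far R',(660,193),40.5),('outer near L',(90,330),47),('outer near R',(682,290),47)]:
    p=(np.array(pt)+.5)/7-.5+[165,180]; print(nm,plane('top',*p,z)[:2].round(1))
E
python3 a.py
```

```text
rest top [ 548.8 -264.1] [82.3 73.1] 12.91
mount top [539.6 131.3] [105.  235.8] 5.16
612.546875
slot z47 top [534.8 128.5] [ 19.1 187.1] 5.02
slot z40 top [535.9 129.4] [ 19.2 188.2] 5.02
handle top side [[530.9, -264.1], [563.8, -255.9], [566.4, -269.4], [533.9, -277.4]] [ 548.7603684  -266.68476741]
handle top top [[562.8, -253.8], [567.1, -266.6], [535.5, -273.4], [530.2, -261.6]] [ 548.9035667  -263.86531573]
rest side [[502.1, -241.5], [518.7, -309.3], [595.8, -290.8], [581.8, -236.3]] [ 549.60278215 -269.47667415]
Llip in far [524.  209.6]
Llip in near [534.2  32.1]
Rlip in far [538.5 229.9]
Rlip in near [550.9  31.6]
Llip out far [505.3 228. ]
Llip out near [521.8  23.6]
Rlip out far [551.1 231. ]
Rlip out near [565.1  28.3]
top near lip edge L [517.7 219.6]
R [533.8  35.1]
far lip L [537.3 222. ]
far R [553.2  35.9]
outer near L [503.2 223.9]
outer near R [519.5  27.5]
```

Emit:
step_arm([
  {"dp": [0,0,0],"delta_rot": [0,0,-0.18],"gripper": 1},
  {"dp": [0,0,0],"delta_rot": [0,0,-0.18],"gripper": 1},
  {"dp": [0,0,0],"delta_rot": [0,0,-0.15],"gripper": 1},
])

```text
clock: 0.48
position: [155.4, 526.9, 229.3]
ee_rot: [-179.8, -0.1, -166.4]
contact_force: [0.2, -0.4, -0.7]
opening: 1.003
```

Run:
```python
from bench import bot
s=bot.state();print(s['clock'],s['joint_positions'],s['position'],s['ee_rot'],s['contact_force'])
```

```text
0.475 [ 7.35670474e+01  5.06894051e+00  9.95561520e+00  9.50991107e+01
 -3.76375513e-04  5.99367717e+01] [155.41338297 526.92368639 229.32284824] [-1.79815954e+02 -1.06095048e-01 -1.66369894e+02] [ 0.24300915 -0.41859899 -0.74380305]
```

Emit:
step_arm([
  {"dp": [-0.006,-0.026,0]},
  {"dp": [-0.0123,-0.054,-0.001]},
  {"dp": [-0.0123,-0.054,-0.001]},
  {"dp": [-0.0123,-0.054,-0.001]},
  {"dp": [-0.0123,-0.054,-0.001]},
  {"dp": [-0.0123,-0.054,-0.001]},
  {"dp": [-0.0123,-0.054,-0.001]},
  {"dp": [-0.0123,-0.054,-0.001]},
])

```text
$.plan[0]: bad value
```

Emit:
step_arm([
  {"dp": [-0.0123,-0.054,-0.001]},
  {"dp": [-0.0123,-0.054,-0.001]},
  {"dp": [-0.0123,-0.054,-0.001]},
  {"dp": [-0.0123,-0.054,-0.001]},
  {"dp": [-0.0123,-0.054,-0.001]},
  {"dp": [-0.0123,-0.054,-0.001]},
  {"dp": [-0.0123,-0.054,-0.001]},
  {"dp": [0,0,0],"gripper": 0.6},
])

```text
$.plan[0]: bad value
```

```bash
cat > go.py <<'E'
import sys
from h import *
s=bot.state()
p=s['position'];A=R.from_euler('xyz',s['ee_rot'],degrees=True)
print(s['clock'],p.round(1),s['ee_rot'].round(2),'F',s['contact_force'].round(1),'T',s['ft_torque'].round(2),'op',round(s['opening'],3),'j',s['joint_positions'].round(1))
if len(sys.argv)>1:
    t=np.array(list(map(float,sys.argv[1:4])));yaw=float(sys.argv[4])
    print('dp tool mm',A.inv().apply(t-p).round(1),'rot',(A.inv()*R.from_euler('xyz',[180,0,yaw],degrees=True)).as_rotvec().round(4))
E
python3 go.py 549 -265.3 110 -166.6
```

```text
0.475 [155.4 526.9 229.3] [-1.7982e+02 -1.1000e-01 -1.6637e+02] F [ 0.2 -0.4 -0.7] T [-0.02  0.01 -0.03] op 1.003 j [73.6  5.1 10.  95.1 -0.  59.9]
dp tool mm [-196.  -862.3  121.7] rot [-0.0032 -0.0018  0.004 ]
```

All fields are needed.

Emit:
step_arm([
  {"dp": [-0.006,-0.026,0],"delta_rot": [0,0,0],"gripper": 0.6},
  {"dp": [-0.0123,-0.054,-0.001],"delta_rot": [0,0,0],"gripper": 0.6},
  {"dp": [-0.0123,-0.054,-0.001],"delta_rot": [0,0,0],"gripper": 0.6},
  {"dp": [-0.0123,-0.054,-0.001],"delta_rot": [0,0,0],"gripper": 0.6},
  {"dp": [-0.0123,-0.054,-0.001],"delta_rot": [0,0,0],"gripper": 0.6},
  {"dp": [-0.0123,-0.054,-0.001],"delta_rot": [0,0,0],"gripper": 0.6},
  {"dp": [-0.0123,-0.054,-0.001],"delta_rot": [0,0,0],"gripper": 0.6},
  {"dp": [-0.0123,-0.054,-0.001],"delta_rot": [0,0,0],"gripper": 0.6},
])

```text
clock: 1.48
position: [344.0, 147.7, 234.6]
ee_rot: [-179.6, -0.2, -165.8]
contact_force: [1.7, 0.4, 0.7]
opening: 0.6
```

```bash
python3 go.py 549 -265.3 150 -166.6
```

```text
1.475 [344.  147.7 234.6] [-179.59   -0.24 -165.78] F [1.7 0.4 0.7] T [ 0.08 -0.06 -0.01] op 0.6 j [ 23.5 -18.4 -10.7  98.   -0.4   9.3]
dp tool mm [ -97.6 -450.1   87.4] rot [-0.0072 -0.0042  0.0142]
```

Emit:
step_arm([
  {"dp": [-0.012,-0.056,0.004],"delta_rot": [-0.002,-0.001,0.004],"gripper": 0.6},
  {"dp": [-0.012,-0.056,0.004],"delta_rot": [-0.002,-0.001,0.004],"gripper": 0.6},
  {"dp": [-0.012,-0.056,0.004],"delta_rot": [-0.002,-0.001,0.004],"gripper": 0.6},
  {"dp": [-0.012,-0.056,0.008],"delta_rot": [-0.002,-0.001,0.002],"gripper": 0.6},
  {"dp": [-0.012,-0.056,0.008],"delta_rot": [0,0,0],"gripper": 0.6},
  {"dp": [-0.012,-0.056,0.008],"delta_rot": [0,0,0],"gripper": 0.6},
  {"dp": [-0.012,-0.056,0.008],"delta_rot": [0,0,0],"gripper": 0.6},
  {"dp": [-0.006,-0.03,0.01],"delta_rot": [0,0,0],"gripper": 0.6},
])

```text
clock: 2.48
position: [534.4, -257.6, 178.3]
ee_rot: [179.9, 0.1, -166.8]
contact_force: [0.4, 1.0, 0.4]
opening: 0.598
```

```bash
python3 go.py 549 -265.3 120 -166.6
```

```text
2.475 [ 534.4 -257.6  178.3] [ 1.7988e+02  1.0000e-01 -1.6680e+02] F [0.4 1.  0.4] T [-0.    0.04  0.  ] op 0.598 j [-25.8  10.2  10.   89.8   0.2 -39. ]
dp tool mm [-12.4 -10.9  58.3] rot [ 0.0021  0.0017 -0.0035]
```

Emit:
step_arm([
  {"dp": [-0.0062,-0.0055,0.03],"delta_rot": [0.001,0.001,-0.002],"gripper": 0.5},
  {"dp": [-0.006,-0.005,0.03],"delta_rot": [0.001,0.001,-0.002],"gripper": 0.5},
  {"dp": [0,0,0.01],"delta_rot": [0,0,0],"gripper": 0.5},
  {"dp": [0,0,0],"delta_rot": [0,0,0],"gripper": 0.5},
])

```text
clock: 2.98
position: [548.2, -267.5, 103.5]
ee_rot: [179.8, -0.2, -166.8]
contact_force: [-0.2, -0.5, 1.3]
opening: 0.501
```

```bash
python3 go.py 549 -265.3 34.3 -166.6
python3 - <<'E'
from h import *
cv2.imwrite('pics/s1.png',bot.capture('side')[...,::-1]);cv2.imwrite('pics/t1.png',bot.capture('top')[...,::-1])
a=cv2.resize(cv2.imread('pics/s1.png')[220:340,260:390],None,fx=4,fy=4,interpolation=2)
cv2.imwrite('pics/s1c.png',a)
E
```

```text
2.975 [ 548.2 -267.5  103.5] [ 179.83   -0.23 -166.77] F [-0.2 -0.5  1.3] T [ 0.05  0.01 -0.06] op 0.501 j [-26.   12.8   4.8  82.2  -0.  -39.2]
dp tool mm [-1.5  1.8 69.2] rot [ 0.0029 -0.0039 -0.003 ]
```

View pics/s1c.png

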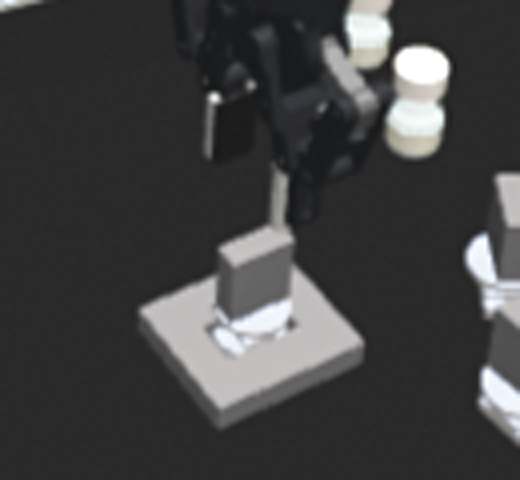

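Emit:
step_arm([
  {"dp": [-0.001,0.0018,0.02],"delta_rot": [0.002,-0.003,-0.002],"gripper": 0.5},
  {"dp": [-0.0005,0,0.02],"delta_rot": [0,0,0],"gripper": 0.5},
  {"dp": [0,0,0.015],"delta_rot": [0,0,0],"gripper": 0.5},
  {"dp": [0,0,0.005],"delta_rot": [0,0,0],"gripper": 0.5},
  {"dp": [0,0,0],"delta_rot": [0,0,0],"gripper": 0.5},
])

```text
clock: 3.7
position: [551.6, -266.0, 47.2]
ee_rot: [-179.7, 0.3, -166.6]
contact_force: [-0.7, 0.0, 0.3]
opening: 0.499
```

```bash
python3 go.py 549 -265.3 34.3 -166.6
```

```text
3.7 [ 551.6 -266.    47.2] [-179.73    0.33 -166.61] F [-0.7  0.   0.3] T [-0.   -0.01  0.01] op 0.499 j [-25.7  13.4  -0.8  75.4   0.  -39.1]
dp tool mm [ 2.5  1.4 12.9] rot [-0.0046  0.0058 -0.0002]
```

Emit:
step_arm([
  {"dp": [0.0025,0.001,0.008],"delta_rot": [-0.004,0.005,0],"gripper": 0.5},
  {"dp": [0,0,0.004],"delta_rot": [0,0,0],"gripper": 0.5},
  {"dp": [0,0,0],"delta_rot": [0,0,0],"gripper": 0.5},
])

```text
clock: 4.08
position: [549.3, -265.9, 35.3]
ee_rot: [-179.9, 0.1, -166.6]
contact_force: [0.2, -0.3, 0.4]
opening: 0.502
```

```bash
python3 go.py 549 -265.3 34.3 -166.6
```

```text
4.075 [ 549.3 -265.9   35.3] [-1.7993e+02  8.0000e-02 -1.6662e+02] F [ 0.2 -0.3  0.4] T [-0.01 -0.04 -0.08] op 0.502 j [-25.8  13.7  -1.7  74.4  -0.  -39.2]
dp tool mm [0.1 0.7 1. ] rot [-0.0012  0.0014 -0.0004]
```

Emit:
step_arm([
  {"dp": [0,0,0.0005],"delta_rot": [0,0,0],"gripper": 0.25},
  {"dp": [0,0,0],"delta_rot": [0,0,0],"gripper": 0.2},
  {"dp": [0,0,0],"delta_rot": [0,0,0],"gripper": 0.1},
  {"dp": [0,0,0],"delta_rot": [0,0,0],"gripper": 0},
  {"dp": [0,0,0],"delta_rot": [0,0,0],"gripper": 0},
], newtons=40)

```text
clock: 4.7
position: [549.5, -266.0, 35.1]
ee_rot: [-179.9, 0.1, -166.6]
contact_force: [-0.8, 0.5, -0.6]
opening: 0.157
```

```bash
python3 go.py 549 -265.3 34.3 -166.6
```

```text
4.7 [ 549.5 -266.    35.1] [-1.7991e+02  1.0000e-01 -1.6662e+02] F [-0.8  0.5 -0.6] T [-0.01  0.03  0.02] op 0.157 j [-25.8  13.8  -1.7  74.4  -0.  -39.2]
dp tool mm [0.3 0.8 0.8] rot [-0.0015  0.0018 -0.0004]
```

Emit:
step_arm([
  {"dp": [0,0,-0.006],"delta_rot": [0,0,0],"gripper": 0},
  {"dp": [0,0,-0.01],"delta_rot": [0,0,0],"gripper": 0},
  {"dp": [0,0,-0.02],"delta_rot": [0,0,0],"gripper": 0},
  {"dp": [0,0,-0.03],"delta_rot": [0,0,0],"gripper": 0},
  {"dp": [0,0,-0.03],"delta_rot": [0,0,0],"gripper": 0},
  {"dp": [0,0,-0.01],"delta_rot": [0,0,0],"gripper": 0},
])

```text
clock: 5.45
position: [548.8, -265.7, 146.2]
ee_rot: [-179.9, 0.1, -166.6]
contact_force: [0.1, -0.6, -1.1]
opening: 0.154
```

Emit:
step_arm([
  {"dp": [0,0,0],"delta_rot": [0,0,-0.09],"gripper": 0},
  {"dp": [0,0,0],"delta_rot": [0,0,-0.18],"gripper": 0},
  {"dp": [0,0,0],"delta_rot": [0,0,-0.18],"gripper": 0},
  {"dp": [0,0,0],"delta_rot": [0,0,-0.18],"gripper": 0},
  {"dp": [0,0,0],"delta_rot": [0,0,-0.18],"gripper": 0},
  {"dp": [0,0,0],"delta_rot": [0,0,-0.18],"gripper": 0},
  {"dp": [0,0,0],"delta_rot": [0,0,-0.18],"gripper": 0},
  {"dp": [0,0,0],"delta_rot": [0,0,-0.18],"gripper": 0},
])

```text
clock: 6.45
position: [547.9, -265.3, 143.3]
ee_rot: [179.9, 0.1, -86.8]
contact_force: [-0.3, -0.3, -1.3]
opening: 0.156
```

```bash
python3 go.py 537 128.5 120 -85
```

```text
6.45 [ 547.9 -265.3  143.3] [ 1.799e+02  6.000e-02 -8.681e+01] F [-0.3 -0.3 -1.3] T [ 0.04  0.01 -0.04] op 0.156 j [ -25.8   12.3    8.6   86.4    0.  -119. ]
dp tool mm [-393.8  -11.1   23.6] rot [ 0.0017  0.001  -0.0316]
```

Emit:
step_arm([
  {"dp": [-0.025,-0.001,0],"delta_rot": [0,0,-0.01],"gripper": 0},
  {"dp": [-0.05,-0.0015,0],"delta_rot": [0,0,-0.01],"gripper": 0},
  {"dp": [-0.05,-0.0015,0],"delta_rot": [0,0,-0.01],"gripper": 0},
  {"dp": [-0.05,-0.0015,0],"delta_rot": [0,0,0],"gripper": 0},
  {"dp": [-0.05,-0.0015,0],"delta_rot": [0,0,0],"gripper": 0},
  {"dp": [-0.05,-0.0015,0],"delta_rot": [0,0,0],"gripper": 0},
  {"dp": [-0.05,-0.0015,0],"delta_rot": [0,0,0],"gripper": 0},
  {"dp": [-0.025,-0.001,0],"delta_rot": [0,0,0],"gripper": 0},
])

```text
clock: 7.45
position: [528.4, 100.0, 140.6]
ee_rot: [179.7, 0.2, -86.2]
contact_force: [1.2, 0.3, -1.4]
opening: 0.154
```

```bash
python3 go.py 537 128.5 100 -85
```

```text
7.45 [528.4 100.  140.6] [179.7    0.22 -86.15] F [ 1.2  0.3 -1.4] T [-0.01 -0.02 -0.04] op 0.154 j [ 10.6   2.7  -2.3  85.2   0.3 -83.3]
dp tool mm [-27.7 -10.7  40.6] rot [ 0.0052  0.0038 -0.0201]
```

Emit:
step_arm([
  {"dp": [-0.014,-0.006,0.02],"delta_rot": [0.003,0.002,-0.01],"gripper": 0},
  {"dp": [-0.0125,-0.004,0.02],"delta_rot": [0.002,0.002,-0.01],"gripper": 0},
  {"dp": [0,0,0.008],"delta_rot": [0,0,0],"gripper": 0},
  {"dp": [0,0,0],"delta_rot": [0,0,0],"gripper": 0},
])

```text
clock: 7.95
position: [533.5, 132.9, 91.2]
ee_rot: [180.0, 0.0, -85.2]
contact_force: [0.5, -0.2, -1.5]
opening: 0.156
```

```bash
python3 go.py 537 128.5 88 -85
python3 - <<'E'
from h import *
cv2.imwrite('pics/s2.png',bot.capture('side')[...,::-1]);cv2.imwrite('pics/t2.png',bot.capture('top')[...,::-1])
a=cv2.resize(cv2.imread('pics/s2.png')[120:230,210:320],None,fx=5,fy=5,interpolation=2)
cv2.imwrite('pics/s2c.png',a)
a=cv2.resize(cv2.imread('pics/t2.png')[170:260,160:280],None,fx=5,fy=5,interpolation=2)
cv2.imwrite('pics/t2c.png',a)
E
```

```text
7.95 [533.5 132.9  91.2] [ 1.7995e+02  2.0000e-02 -8.5160e+01] F [ 0.5 -0.2 -1.5] T [-0.03  0.03  0.06] op 0.156 j [ 14.    4.5  -5.9  79.6   0.  -80.9]
dp tool mm [ 4.7 -3.2  3.2] rot [ 0.0008  0.0003 -0.0029]
```

View pics/s2c.png

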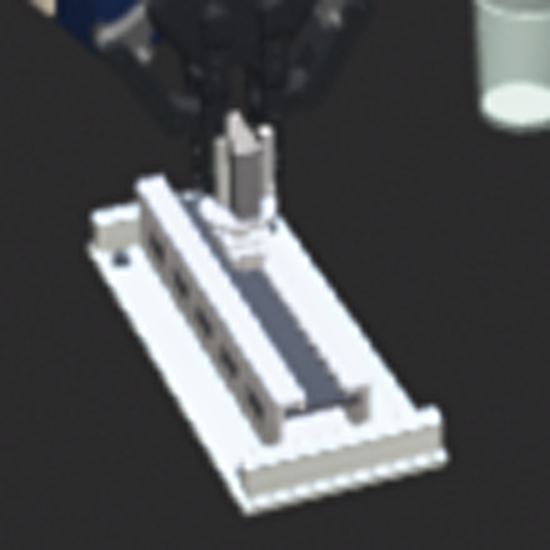

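View pics/t2c.png

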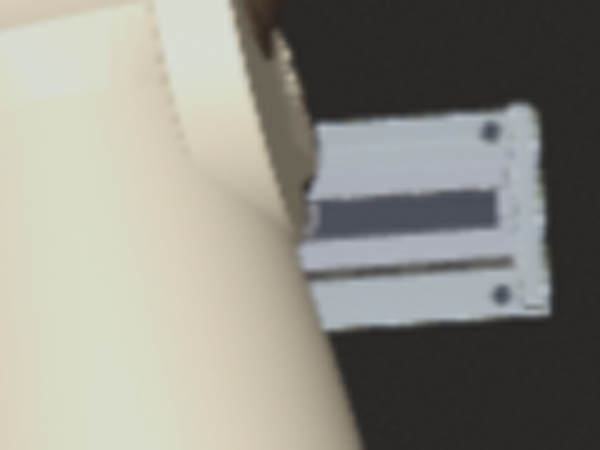

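Run:
```python
from h import *
x0,y0,S=240,138,16
im=cv2.resize(cv2.imread('pics/s2.png')[y0:y0+36,x0:x0+48],None,fx=S,fy=S,interpolation=cv2.INTER_CUBIC)
cv2.imwrite('pics/s2d.png',im)
s=bot.state();p=s['position'];A=R.from_euler('xyz',s['ee_rot'],degrees=True)
def loc(x,y,zb): # bolt coords, z rel to handle point (up)
    w=p+A.apply([x,y,-17.9-zb]); return ((proj('side',w)-[x0,y0]+.5)*S-.5).round(0), w.round(1)
for z,n,(hx,hy) in [(16,'handletop',(17,7)),(-24,'handlebot',(17,7)),(-49,'nutbot',(17.5,8.75)),(-40,'nuttop',(17.5,8.75))]:
    for sx in(1,-1):
        for sy in (1,-1): print(n,sx,sy,*loc(sx*hx,sy*hy,z))
```

```text
handletop 1 1 [278. 194.] [528.6 115.1 126. ]
handletop 1 -1 [370. 175.] [542.5 116.3 126. ]
handletop -1 1 [197.  80.] [525.7 149.  126. ]
handletop -1 -1 [288.  62.] [539.6 150.2 126. ]
handlebot 1 1 [285. 430.] [528.6 115.1  86. ]
handlebot 1 -1 [375. 411.] [542.5 116.3  86. ]
handlebot -1 1 [206. 314.] [525.7 149.   86. ]
handlebot -1 -1 [295. 295.] [539.7 150.2  86. ]
nutbot 1 1 [279. 578.] [526.9 114.5  61. ]
nutbot 1 -1 [390. 553.] [544.3 116.   61. ]
nutbot -1 1 [199. 457.] [524.  149.4  61. ]
nutbot -1 -1 [308. 433.] [541.4 150.9  61. ]
nuttop 1 1 [277. 527.] [526.9 114.5  70. ]
nuttop 1 -1 [389. 502.] [544.3 116.   70. ]
nuttop -1 1 [197. 406.] [523.9 149.4  70. ]
nuttop -1 -1 [307. 382.] [541.4 150.9  70. ]
```

View pics/s2d.png

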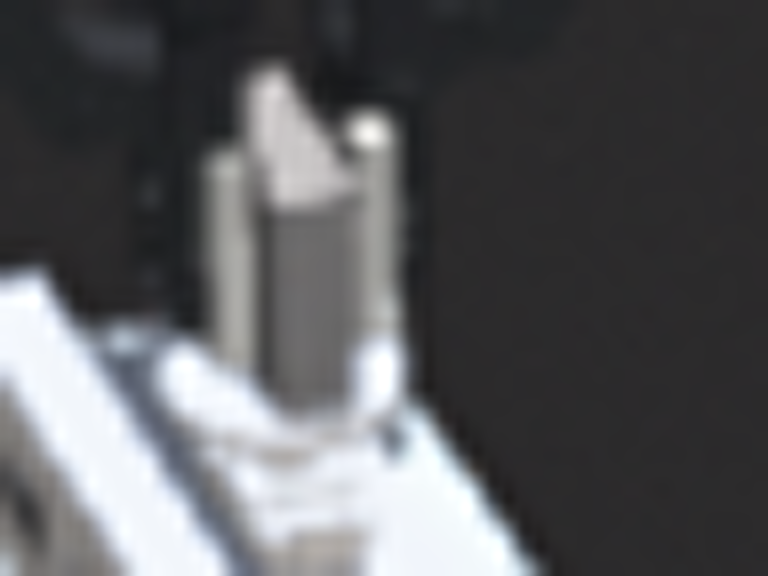

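```bash
cat > slot.py <<'E'
from h import *
def edges(im,rows,horizontal,rng,lvl):
    out=[]
    for r in rows:
        a,b=rng(r); line=(im[r,a:b] if horizontal else im[a:b,r]).astype(float)
        d=line<lvl
        # longest run of dark in the middle
        idx=np.where(d)[0]
        if len(idx)<3: continue
        runs=np.split(idx,np.where(np.diff(idx)>1)[0]+1); k=max(runs,key=len); i,j=k[0],k[-1]
        if i<1 or j+1>=len(line): continue
        lo=i-(lvl-line[i])/(line[i-1]-line[i]); hi=j+(lvl-line[j])/(line[j+1]-line[j])
        out.append((r,a+lo,a+hi))
    return np.array(out)
g=cv2.cvtColor(cv2.imread('pics/side0.png'),cv2.COLOR_BGR2GRAY)
# side: rows; dark centreline approx from crop c3: (200,150)->(375,400)
cx=lambda r: 220+(200+(r-140-150/7)*7*(175/250))/7
E=edges(g,range(165,195),True,lambda r:(int(cx(r))-9,int(cx(r))+12),165)
print(E.round(2)[::4].tolist())
for corr in [(0,0),(0.7,-0.9)]:
    L=np.array([plane('side',u+corr[0],r+corr[1],47) for r,u,_ in E]); 
    Rt={z:np.array([plane('side',u+corr[0],r+corr[1],z) for r,_,u in E]) for z in (47,44,40.5)}
    f=lambda P:np.polyfit(P[:,1]-129,P[:,0],1)
    print('corr',corr,'L',f(L),'R',{z:f(P).round(3) for z,P in Rt.items()})
t=cv2.cvtColor(cv2.imread('pics/top0.png'),cv2.COLOR_BGR2GRAY)
E=edges(t,range(185,255,1),False,lambda c:(int(215-(c-220)*.07)-9,int(215-(c-220)*.07)+9),165)
N=np.array([plane('top',c,v,47) for c,_,v in E]); f=lambda P:np.polyfit(P[:,1]-129,P[:,0],1)
print('top near z47',f(N),'far',{z:f(np.array([plane('top',c,v,z) for c,v,_ in E])).round(3) for z in(47,44,40.5)})
E
python3 slot.py
```

```text
[[165.0, 248.69, 256.32], [169.0, 251.47, 258.94], [173.0, 253.83, 261.82], [177.0, 256.69, 264.32], [181.0, 259.47, 267.23], [185.0, 261.84, 269.52], [189.0, 264.55, 272.77], [193.0, 267.0, 275.24]]
corr (0, 0) L [-8.68034031e-02  5.26887330e+02] R {47: array([-8.40000e-02,  5.44148e+02]), 44: array([-8.40000e-02,  5.45659e+02]), 40.5: array([-8.40000e-02,  5.47422e+02])}
corr (0.7, -0.9) L [-8.51488153e-02  5.29756340e+02] R {47: array([-8.30000e-02,  5.47059e+02]), 44: array([-8.30000e-02,  5.48575e+02]), 40.5: array([-8.30000e-02,  5.50344e+02])}
top near z47 [-8.90414263e-02  5.25224775e+02] far {47: array([-8.80000e-02,  5.44106e+02]), 44: array([-8.80000e-02,  5.44661e+02]), 40.5: array([-8.80000e-02,  5.45308e+02])}
```

Run:
```python
from h import *
g=cv2.cvtColor(cv2.imread('pics/s2.png'),cv2.COLOR_BGR2GRAY)
print('cols',list(range(248,270)))
for r in range(148,166,2): print(r,g[r,248:270].tolist())
print('col261',g[136:170,261].tolist())
```

```text
cols [248, 249, 250, 251, 252, 253, 254, 255, 256, 257, 258, 259, 260, 261, 262, 263, 264, 265, 266, 267, 268, 269]
148 [32, 35, 35, 37, 68, 140, 174, 135, 145, 196, 199, 198, 186, 142, 137, 158, 120, 44, 34, 42, 43, 43]
150 [41, 52, 35, 36, 64, 127, 158, 119, 107, 174, 180, 169, 147, 121, 126, 158, 123, 56, 38, 42, 42, 44]
152 [36, 36, 34, 36, 64, 127, 161, 130, 72, 98, 106, 106, 106, 112, 136, 160, 122, 54, 35, 41, 43, 43]
154 [37, 39, 36, 39, 66, 126, 168, 149, 75, 98, 107, 107, 106, 108, 131, 159, 120, 45, 35, 42, 43, 42]
156 [41, 43, 39, 37, 50, 109, 167, 150, 74, 97, 107, 107, 106, 108, 131, 166, 145, 53, 38, 42, 42, 43]
158 [121, 108, 87, 57, 61, 110, 166, 150, 74, 96, 107, 106, 104, 105, 129, 168, 165, 67, 40, 41, 42, 43]
160 [109, 131, 209, 249, 221, 165, 163, 146, 73, 93, 107, 106, 104, 118, 193, 252, 244, 112, 42, 41, 43, 42]
162 [103, 128, 204, 246, 247, 246, 244, 215, 128, 94, 102, 104, 104, 120, 197, 249, 232, 112, 46, 39, 42, 42]
164 [164, 105, 110, 150, 196, 231, 237, 242, 240, 201, 175, 179, 177, 182, 208, 171, 156, 209, 200, 82, 38, 40]
col261 [31, 37, 46, 52, 46, 37, 29, 26, 36, 82, 113, 88, 142, 171, 121, 111, 112, 109, 108, 108, 108, 107, 105, 110, 118, 118, 120, 152, 182, 192, 233, 238, 219, 229]
```

```bash
python3 go.py
python3 - <<'E'
from h import *
s=bot.state();print(s['position'],s['ee_rot'],s['qvel'])
E
```

```text
8.05 [534.1 132.7  92.1] [-1.7996e+02  3.0000e-02 -8.5170e+01] F [-0.1 -0.1 -1.8] T [-0.03 -0.01  0.04] op 0.158 j [ 13.9   4.5  -5.8  79.6   0.  -80.9]
[534.12696399 132.67100104  92.121869  ] [-1.79959543e+02  3.25238855e-02 -8.51685480e+01] [-0.46729601 -0.1591829   0.75075856 -0.05129242 -0.10045102 -0.38585951]
```

Emit:
step_arm([
  {"dp": [0.0025,0.0025,0.005],"delta_rot": [0,0,-0.002],"gripper": 0},
  {"dp": [0,0.0018,0.002],"delta_rot": [0,0,0],"gripper": 0},
  {"dp": [0,0,0],"delta_rot": [0,0,0],"gripper": 0},
  {"dp": [0,0,0],"delta_rot": [0,0,0],"gripper": 0},
])

```text
clock: 8.55
position: [530.4, 128.6, 86.3]
ee_rot: [-179.8, 0.0, -85.2]
contact_force: [-0.7, 0.0, -0.8]
opening: 0.157
```

```bash
python3 go.py 539 130 83 -85
python3 - <<'E'
from h import *
cv2.imwrite('pics/s3.png',bot.capture('side')[...,::-1])
x0,y0,S=230,135,12
im=cv2.resize(cv2.imread('pics/s3.png')[y0:y0+50,x0:x0+60],None,fx=S,fy=S,interpolation=cv2.INTER_CUBIC)
cv2.imwrite('pics/s3d.png',im)
E
```

```text
8.55 [530.4 128.6  86.3] [-1.7983e+02  5.0000e-02 -8.5200e+01] F [-0.7  0.  -0.8] T [-0.01 -0.01 -0.05] op 0.157 j [ 13.6   3.9  -7.1  78.8   0.  -81.2]
dp tool mm [-0.7 -8.6  3.3] rot [-0.003   0.0009 -0.0035]
```

View pics/s3d.png

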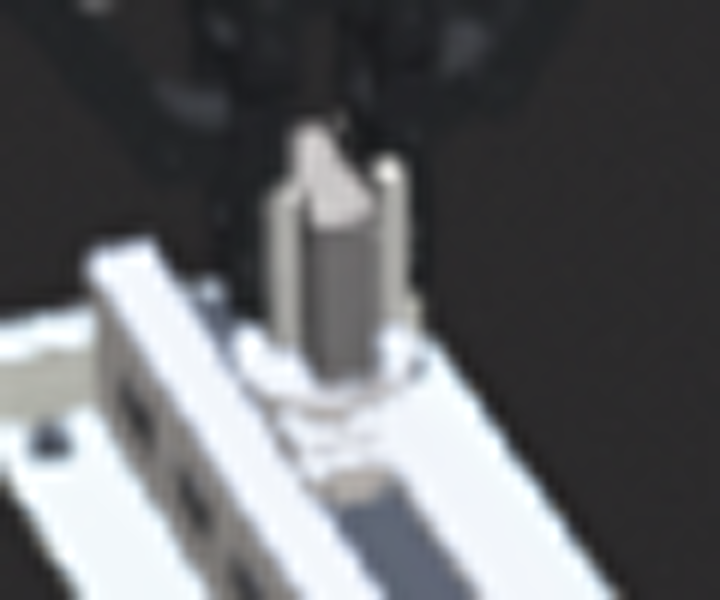

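Emit:
step_arm([
  {"dp": [-0.001,-0.005,0],"delta_rot": [-0.001,0,-0.003],"gripper": 0},
  {"dp": [0,-0.0035,0],"delta_rot": [-0.001,0,0],"gripper": 0},
  {"dp": [0,0,0],"delta_rot": [0,0,0],"gripper": 0},
  {"dp": [0,0,0],"delta_rot": [0,0,0],"gripper": 0},
])

```text
clock: 9.1
position: [539.8, 130.6, 86.3]
ee_rot: [-179.9, 0.0, -85.0]
contact_force: [0.7, -0.7, -1.5]
opening: 0.158
```

```bash
python3 go.py 539 130 83 -85
python3 - <<'E'
from h import *
cv2.imwrite('pics/s4.png',bot.capture('side')[...,::-1])
x0,y0,S=230,135,12
im=cv2.resize(cv2.imread('pics/s4.png')[y0:y0+50,x0:x0+60],None,fx=S,fy=S,interpolation=cv2.INTER_CUBIC)
cv2.imwrite('pics/s4d.png',im)
E
python3 go.py
```

```text
9.1 [539.8 130.6  86.3] [-1.7995e+02  5.0000e-02 -8.5000e+01] F [ 0.7 -0.7 -1.5] T [ 0.   -0.    0.01] op 0.158 j [ 13.6   5.3  -5.6  79.    0.  -81.4]
dp tool mm [0.5 0.8 3.3] rot [-0.0009  0.0008 -0.0001]
9.15 [539.8 130.6  86.4] [-1.7994e+02  5.0000e-02 -8.5010e+01] F [ 0.1  0.8 -1.9] T [-0.   -0.03  0.01] op 0.158 j [ 13.6   5.3  -5.6  79.    0.  -81.4]
```

View pics/s4d.png

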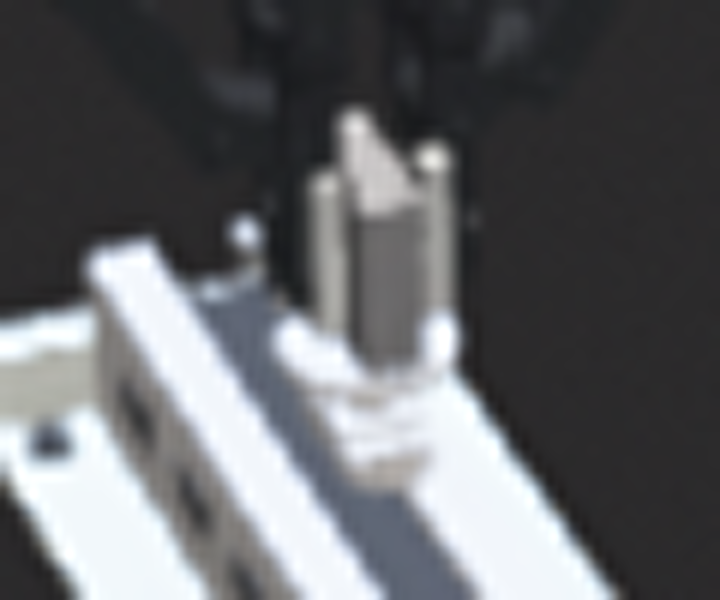

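Emit:
step_arm([
  {"dp": [0,0.0003,0.003],"delta_rot": [0,0,0],"gripper": 0},
  {"dp": [0,0,0.002],"delta_rot": [0,0,0],"gripper": 0},
  {"dp": [0,0,0.001],"delta_rot": [0,0,0],"gripper": 0},
  {"dp": [0,0,0],"delta_rot": [0,0,0],"gripper": 0},
])

```text
clock: 9.65
position: [539.2, 130.5, 79.7]
ee_rot: [-180.0, 0.0, -85.0]
contact_force: [-0.0, -0.0, -1.0]
opening: 0.155
```

```bash
python3 go.py 539.4 130 78 -85
```

```text
9.65 [539.2 130.5  79.7] [-1.7996e+02  5.0000e-02 -8.5010e+01] F [-0. -0. -1.] T [0.02 0.02 0.06] op 0.155 j [ 13.6   5.3  -6.3  78.3   0.  -81.4]
dp tool mm [ 0.5 -0.2  1.7] rot [-0.0006  0.0008 -0.0001]
```

Emit:
step_arm([
  {"dp": [0,-0.0001,0.0015],"delta_rot": [0,0,0],"gripper": 0},
  {"dp": [0,0,0.001],"delta_rot": [0,0,0],"gripper": 0},
  {"dp": [0,0,0.001],"delta_rot": [0,0,0],"gripper": 0},
])

```text
clock: 10.02
position: [539.4, 130.6, 77.9]
ee_rot: [-179.9, 0.1, -85.0]
contact_force: [-4.0, -1.4, 9.3]
opening: 0.158
```

Emit:
step_arm([
  {"dp": [0,0,0.001],"delta_rot": [0,0,0],"gripper": 0},
])

```text
clock: 10.15
position: [539.4, 130.6, 78.0]
ee_rot: [-179.8, 0.1, -85.0]
contact_force: [-4.3, -1.3, 7.1]
opening: 0.16
```

```bash
python3 go.py 539.4 130 78 -85
```

```text
10.15 [539.4 130.6  78. ] [-1.7984e+02  6.0000e-02 -8.5000e+01] F [-4.3 -1.3  7.1] T [-0.25  0.91  0.03] op 0.16 j [ 13.6   5.3  -6.6  78.    0.  -81.4]
dp tool mm [ 0.6  0.  -0. ] rot [-0.0027  0.0011 -0.0001]
```

Emit:
step_arm([
  {"dp": [0,0,-0.0015],"delta_rot": [0,0,0],"gripper": 0},
  {"dp": [0,0.0015,-0.0005],"delta_rot": [0.001,0,0],"gripper": 0},
  {"dp": [0,0,0],"delta_rot": [0,0,0],"gripper": 0},
])

```text
clock: 10.52
position: [537.9, 130.4, 80.0]
ee_rot: [-179.8, 0.1, -85.0]
contact_force: [-0.3, 0.2, -1.2]
opening: 0.159
```

```bash
python3 go.py 538 130 78 -85
```

```text
10.525 [537.9 130.4  80. ] [-1.7977e+02  7.0000e-02 -8.5000e+01] F [-0.3  0.2 -1.2] T [-0.    0.04 -0.03] op 0.159 j [ 13.6   4.9  -6.7  78.1   0.  -81.4]
dp tool mm [ 0.4 -0.1  2. ] rot [-0.004   0.0012 -0.0001]
```

Emit:
step_arm([
  {"dp": [0,0,0.0015],"delta_rot": [-0.003,0.001,0],"gripper": 0},
  {"dp": [0,0,0.0015],"delta_rot": [0,0,0],"gripper": 0},
  {"dp": [0,0,0.001],"delta_rot": [0,0,0],"gripper": 0},
])

```text
clock: 10.9
position: [537.5, 130.4, 75.6]
ee_rot: [180.0, 0.0, -85.0]
contact_force: [-0.2, -0.4, -0.4]
opening: 0.157
```

```bash
python3 go.py 538 130 78 -85
```

```text
10.9 [537.5 130.4  75.6] [ 1.8e+02  1.0e-02 -8.5e+01] F [-0.2 -0.4 -0.4] T [-0.03  0.1   0.04] op 0.157 j [ 13.6   5.2  -6.9  77.9   0.  -81.4]
dp tool mm [ 0.5 -0.4 -2.4] rot [ 0.0001  0.0001 -0.    ]
```

Emit:
step_arm([
  {"dp": [0,0,0.002],"delta_rot": [0,0,0],"gripper": 0},
  {"dp": [0,0,0.002],"delta_rot": [0,0,0],"gripper": 0},
  {"dp": [0,0,0.002],"delta_rot": [0,0,0],"gripper": 0},
])

```text
clock: 11.28
position: [537.5, 130.4, 68.8]
ee_rot: [180.0, 0.0, -85.0]
contact_force: [-0.3, 0.4, -1.1]
opening: 0.159
```

```bash
python3 go.py 537.5 130 60.5 -85
```

```text
11.275 [537.5 130.4  68.8] [179.99   0.   -85.  ] F [-0.3  0.4 -1.1] T [-0.01  0.1   0.04] op 0.159 j [ 13.6   5.4  -7.5  77.2   0.  -81.4]
dp tool mm [0.4 0.1 8.3] rot [ 0.0003  0.     -0.0001]
```

Emit:
step_arm([
  {"dp": [0,0,0.002],"delta_rot": [0,0,0],"gripper": 0},
  {"dp": [0,0,0.002],"delta_rot": [0,0,0],"gripper": 0},
  {"dp": [0,0,0.0015],"delta_rot": [0,0,0],"gripper": 0},
  {"dp": [0,0,0.001],"delta_rot": [0,0,0],"gripper": 0},
], newtons=60)

```text
clock: 11.78
position: [537.6, 130.4, 63.0]
ee_rot: [-180.0, 0.0, -85.0]
contact_force: [-3.6, -0.4, 4.6]
opening: 0.152
```

```bash
python3 go.py 537.5 130 60.5 -85
```

```text
11.775 [537.6 130.4  63. ] [-1.7997e+02  1.0000e-02 -8.5000e+01] F [-3.6 -0.4  4.6] T [-0.12  0.69  0.06] op 0.152 j [ 13.6   5.5  -8.   76.5   0.  -81.4]
dp tool mm [0.4 0.1 2.5] rot [-0.0005  0.0002 -0.    ]
```

Emit:
step_arm([
  {"dp": [0,0.0008,0.0008],"delta_rot": [0,0,0],"gripper": 0},
  {"dp": [0,0,0.0012],"delta_rot": [0,0,0],"gripper": 0},
  {"dp": [0,0,0.0006],"delta_rot": [0,0,0],"gripper": 0},
])

```text
clock: 12.15
position: [537.5, 130.4, 61.6]
ee_rot: [-179.8, 0.0, -85.0]
contact_force: [-3.8, -0.5, 6.2]
opening: 0.154
```

```bash
python3 go.py 537.5 130 60.5 -85
```

```text
12.15 [537.5 130.4  61.6] [-1.7982e+02  2.0000e-02 -8.5010e+01] F [-3.8 -0.5  6.2] T [-0.21  0.79  0.04] op 0.154 j [ 13.6   5.3  -8.3  76.2  -0.  -81.3]
dp tool mm [0.4 0.1 1.1] rot [-0.0031  0.0003 -0.0002]
```

Emit:
step_arm([
  {"dp": [0,0.0005,0.0012],"delta_rot": [-0.002,0,0],"gripper": 0},
  {"dp": [0,0,0.0008],"delta_rot": [-0.001,0,0],"gripper": 0},
])

```text
clock: 12.4
position: [537.6, 130.4, 60.6]
ee_rot: [-179.9, 0.0, -85.0]
contact_force: [-3.5, -0.7, 6.1]
opening: 0.153
```

```bash
python3 go.py 537.5 130 60.5 -85
```

```text
12.4 [537.6 130.4  60.6] [-1.7989e+02  2.0000e-02 -8.5010e+01] F [-3.5 -0.7  6.1] T [-0.21  0.9   0.02] op 0.153 j [ 13.6   5.4  -8.3  76.1   0.  -81.4]
dp tool mm [0.4 0.1 0.1] rot [-0.0019  0.0004 -0.0002]
```

Emit:
step_arm([
  {"dp": [0,0,0.0003],"delta_rot": [0,0,0.09],"gripper": 0},
  {"dp": [0,0,0.0003],"delta_rot": [0,0,0.12],"gripper": 0},
  {"dp": [0,0,0.0003],"delta_rot": [0,0,0.12],"gripper": 0},
])

```text
clock: 12.78
position: [539.3, 130.7, 61.6]
ee_rot: [-179.7, 0.2, -104.4]
contact_force: [-0.6, -1.5, 6.4]
opening: 0.158
```

```bash
python3 go.py 537.3 130.4 60.5 -175
```

```text
12.775 [539.3 130.7  61.6] [-1.7965e+02  1.6000e-01 -1.0444e+02] F [-0.6 -1.5  6.4] T [-0.28  0.15  0.02] op 0.158 j [ 13.6   5.4  -8.3  76.   -0.  -61.9]
dp tool mm [0.8 1.8 1.1] rot [-0.0035  0.0062  1.2314]
```

Emit:
step_arm([
  {"dp": [0.0008,0.0016,0.001],"delta_rot": [-0.002,0.003,0.1],"gripper": 0},
  {"dp": [0,0,0.0006],"delta_rot": [-0.001,0.002,0.12],"gripper": 0},
  {"dp": [0,0,0.0003],"delta_rot": [0,0,0.12],"gripper": 0},
])

```text
clock: 13.15
position: [539.8, 130.5, 61.8]
ee_rot: [-179.6, 0.2, -124.6]
contact_force: [-0.0, -0.9, 6.2]
opening: 0.159
```

```bash
python3 go.py 537.3 130.4 60.5 -175
```

```text
13.15 [539.8 130.5  61.8] [-179.56    0.18 -124.6 ] F [-0.  -0.9  6.2] T [-0.23  0.23  0.02] op 0.159 j [ 13.7   5.4  -8.2  75.9  -0.2 -41.7]
dp tool mm [1.5 2.  1.3] rot [-0.0058  0.0062  0.8797]
```

Emit:
step_arm([
  {"dp": [0.002,0.0025,0.0018],"delta_rot": [-0.004,0.005,0.1],"gripper": 0},
  {"dp": [0.0005,0.0005,0.0006],"delta_rot": [-0.001,0.002,0.12],"gripper": 0},
])

```text
clock: 13.4
position: [538.2, 130.5, 61.2]
ee_rot: [-179.6, 0.1, -137.6]
contact_force: [-1.6, -0.8, 5.6]
opening: 0.156
```

```bash
python3 go.py 537.3 130.4 60.5 -175
```

```text
13.4 [538.2 130.5  61.2] [-1.7964e+02  9.0000e-02 -1.3764e+02] F [-1.6 -0.8  5.6] T [-0.16  0.34  0.07] op 0.156 j [ 13.8   5.4  -8.3  76.   -0.3 -28.6]
dp tool mm [0.7 0.6 0.7] rot [-0.0055  0.0036  0.652 ]
```

Emit:
step_arm([
  {"dp": [0.0014,0.001,0.0012],"delta_rot": [-0.004,0.003,0.13],"gripper": 0},
  {"dp": [0.0008,0.0004,0.0006],"delta_rot": [-0.001,0.001,0.13],"gripper": 0},
  {"dp": [0.0008,0.0003,0.0006],"delta_rot": [-0.001,0.001,0.13],"gripper": 0},
])

```text
clock: 13.78
position: [537.5, 130.1, 61.2]
ee_rot: [-179.9, 0.3, -160.7]
contact_force: [-0.1, -1.2, 6.5]
opening: 0.154
```

```bash
python3 go.py 537.3 130.4 60.5 -175
```

```text
13.775 [537.5 130.1  61.2] [-179.86    0.25 -160.75] F [-0.1 -1.2  6.5] T [-0.39  0.03  0.01] op 0.154 j [13.7  5.3 -8.5 76.  -0.1 -5.6]
dp tool mm [0.1 0.3 0.7] rot [-0.0019  0.0047  0.2487]
```

Emit:
step_arm([
  {"dp": [0.0006,0.0003,0.001],"delta_rot": [-0.002,0.004,0.13],"gripper": 0},
  {"dp": [0.0005,0,0.0005],"delta_rot": [0,0.001,0.11],"gripper": 0},
  {"dp": [0.0004,0,0.0005],"delta_rot": [0,0,0.02],"gripper": 0},
])

```text
clock: 14.15
position: [537.9, 129.9, 61.3]
ee_rot: [-180.0, 0.3, -176.3]
contact_force: [-1.5, -1.3, 6.4]
opening: 0.152
```

```bash
python3 go.py 537.3 130.4 60.5 -175
```

```text
14.15 [537.9 129.9  61.3] [-179.97    0.28 -176.27] F [-1.5 -1.3  6.4] T [-0.27  0.47  0.06] op 0.152 j [13.6  5.3 -8.4 76.  -0.1  9.9]
dp tool mm [0.6 0.5 0.8] rot [-0.0007  0.0049 -0.0222]
```

Emit:
step_arm([
  {"dp": [0.0005,0.0003,0],"delta_rot": [0,0.004,-0.022],"gripper": 0},
  {"dp": [0.0003,0,-0.0008],"delta_rot": [0,0.001,0],"gripper": 0},
  {"dp": [0,0,-0.001],"delta_rot": [0,0,0],"gripper": 0},
])

```text
clock: 14.52
position: [538.0, 130.1, 64.0]
ee_rot: [-180.0, 0.1, -175.0]
contact_force: [-0.9, 0.3, -0.3]
opening: 0.157
```

```bash
python3 go.py 537.3 130.4 65.1 -175
```

```text
14.525 [538.  130.1  64. ] [-1.7996e+02  1.4000e-01 -1.7501e+02] F [-0.9  0.3 -0.3] T [-0.08  0.36 -0.02] op 0.157 j [13.6  5.4 -8.  76.5 -0.1  8.6]
dp tool mm [ 0.6  0.3 -1.1] rot [-0.0008  0.0024 -0.0002]
```

Emit:
step_arm([
  {"dp": [0.0004,0.0002,-0.0005],"delta_rot": [0,0.002,0],"gripper": 0},
  {"dp": [0,0,0],"delta_rot": [0,0,0],"gripper": 0},
])

```text
clock: 14.78
position: [537.8, 130.2, 64.5]
ee_rot: [-179.9, 0.0, -175.0]
contact_force: [-1.8, -0.6, 4.4]
opening: 0.155
```

```bash
python3 go.py 537.3 130.4 65.1 -175
python3 - <<'E'
from h import *
cv2.imwrite('pics/s5.png',bot.capture('side')[...,::-1])
x0,y0,S=230,135,12
im=cv2.resize(cv2.imread('pics/s5.png')[y0:y0+50,x0:x0+60],None,fx=S,fy=S,interpolation=cv2.INTER_CUBIC)
cv2.imwrite('pics/s5d.png',im)
E
```

```text
14.775 [537.8 130.2  64.5] [-1.7994e+02  5.0000e-02 -1.7502e+02] F [-1.8 -0.6  4.4] T [-0.15  0.3   0.03] op 0.155 j [13.6  5.4 -7.9 76.6 -0.1  8.7]
dp tool mm [ 0.5  0.3 -0.6] rot [-0.0011  0.0008 -0.0003]
```

View pics/s5d.png

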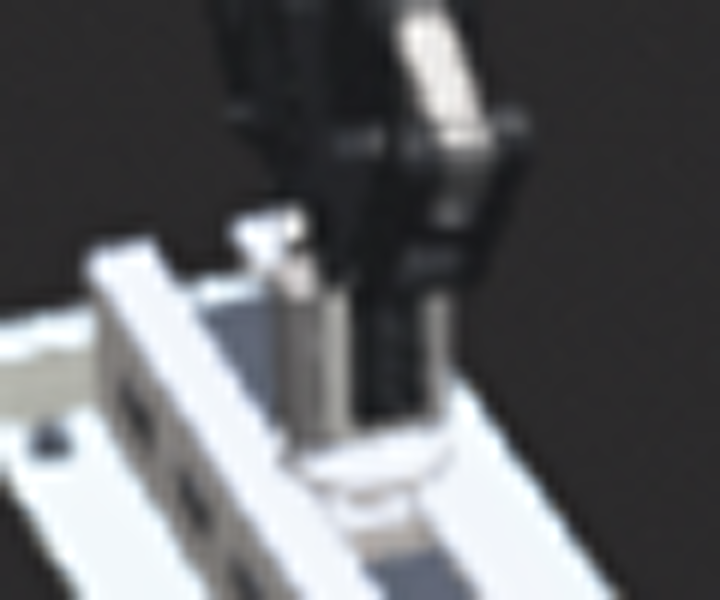

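Emit:
step_arm([
  {"dp": [0.0003,0.0002,-0.0004],"delta_rot": [0,0,0],"gripper": 0},
  {"dp": [0,0,-0.0003],"delta_rot": [0,0,0],"gripper": 0},
  {"dp": [0,0,0],"delta_rot": [0,0,0],"gripper": 0},
])

```text
clock: 15.2
position: [537.7, 130.2, 65.1]
ee_rot: [-179.9, 0.1, -175.0]
contact_force: [-0.4, -1.0, 2.4]
opening: 0.157
```

```bash
python3 go.py 537.3 130.4 65.1 -175
```

```text
15.2 [537.7 130.2  65.1] [-1.7992e+02  7.0000e-02 -1.7503e+02] F [-0.4 -1.   2.4] T [-0.24  0.05 -0.04] op 0.157 j [13.7  5.4 -7.9 76.7 -0.1  8.7]
dp tool mm [0.4 0.2 0. ] rot [-0.0014  0.0013 -0.0005]
```

Emit:
step_arm([
  {"dp": [0.0002,0.0001,-0.0004],"delta_rot": [0,0,0],"gripper": 0},
  {"dp": [0,0,-0.0003],"delta_rot": [0,0,0],"gripper": 0},
  {"dp": [0,0,0],"delta_rot": [0,0,0],"gripper": 0},
  {"dp": [0,0,0],"delta_rot": [0,0,0],"gripper": 0},
])

```text
clock: 15.7
position: [537.7, 130.2, 65.2]
ee_rot: [-179.9, 0.1, -175.0]
contact_force: [1.3, -1.6, -1.3]
opening: 0.154
```

```bash
python3 go.py 537.3 130.4 65.1 -175
```

```text
15.7 [537.7 130.2  65.2] [-1.7990e+02  7.0000e-02 -1.7504e+02] F [ 1.3 -1.6 -1.3] T [-0.29 -0.27 -0.  ] op 0.154 j [13.7  5.4 -7.8 76.7 -0.1  8.7]
dp tool mm [0.4 0.2 0.1] rot [-0.0017  0.0012 -0.0006]
```

Emit:
step_arm([
  {"dp": [0,0,0],"delta_rot": [0,0,0],"gripper": 0.2},
  {"dp": [0,0,0],"delta_rot": [0,0,0],"gripper": 0.3},
  {"dp": [0,0,0],"delta_rot": [0,0,0],"gripper": 0.45},
  {"dp": [0,0,0],"delta_rot": [0,0,0],"gripper": 0.45},
])

```text
clock: 16.2
position: [537.1, 130.6, 65.1]
ee_rot: [-180.0, 0.0, -175.0]
contact_force: [-0.2, -0.1, -0.9]
opening: 0.45
```

```bash
python3 go.py
```

```text
16.2 [537.1 130.6  65.1] [-179.95    0.   -175.01] F [-0.2 -0.1 -0.9] T [-0.02 -0.01  0.01] op 0.45 j [13.7  5.4 -7.9 76.8 -0.   8.7]
```

Emit:
step_arm([
  {"dp": [0,0,-0.008],"delta_rot": [0,0,0],"gripper": 0.45},
  {"dp": [0,0,-0.02],"delta_rot": [0,0,0],"gripper": 0.45},
  {"dp": [0,0,-0.04],"delta_rot": [0,0,0],"gripper": 0.45},
  {"dp": [0,0,-0.05],"delta_rot": [0,0,0],"gripper": 0.45},
  {"dp": [0.04,0,-0.03],"delta_rot": [0,0,0],"gripper": 0.45},
  {"dp": [0.05,0,0],"delta_rot": [0,0,0],"gripper": 0.45},
  {"dp": [0.05,0,0],"delta_rot": [0,0,0],"gripper": 0.45},
  {"dp": [0.04,0,0],"delta_rot": [0,0,0],"gripper": 0.45},
])

```text
clock: 17.2
position: [354.4, 114.7, 221.2]
ee_rot: [180.0, 0.1, -175.1]
contact_force: [0.2, -0.3, 1.5]
opening: 0.448
```

```bash
python3 go.py
python3 - <<'E'
from h import *
cv2.imwrite('pics/s6.png',bot.capture('side')[...,::-1]);cv2.imwrite('pics/t6.png',bot.capture('top')[...,::-1])
x0,y0,S=220,130,8
a=cv2.resize(cv2.imread('pics/s6.png')[y0:y0+95,x0:x0+85],None,fx=6,fy=6,interpolation=cv2.INTER_CUBIC)
cv2.imwrite('pics/s6d.png',a)
cv2.imwrite('pics/t6d.png',cv2.resize(cv2.imread('pics/t6.png')[170:260,160:280],None,fx=6,fy=6,interpolation=2))
E
```

```text
17.2 [354.4 114.7 221.2] [ 1.7999e+02  1.1000e-01 -1.7507e+02] F [ 0.2 -0.3  1.5] T [-0.03 -0.01  0.  ] op 0.448 j [ 17.9 -19.4 -13.   96.4  -0.   13. ]
```

View pics/s6d.png

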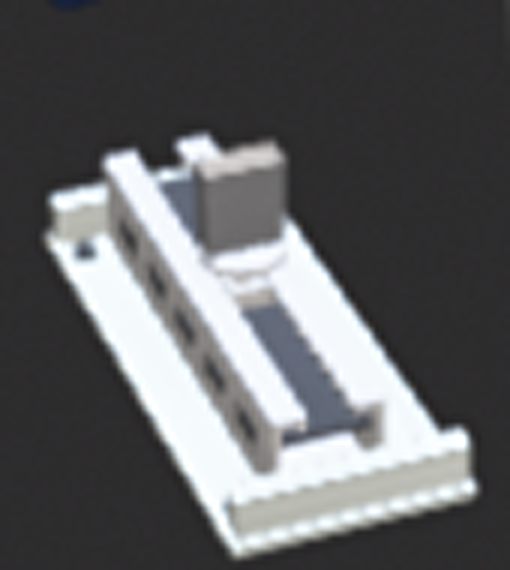

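View pics/t6d.png

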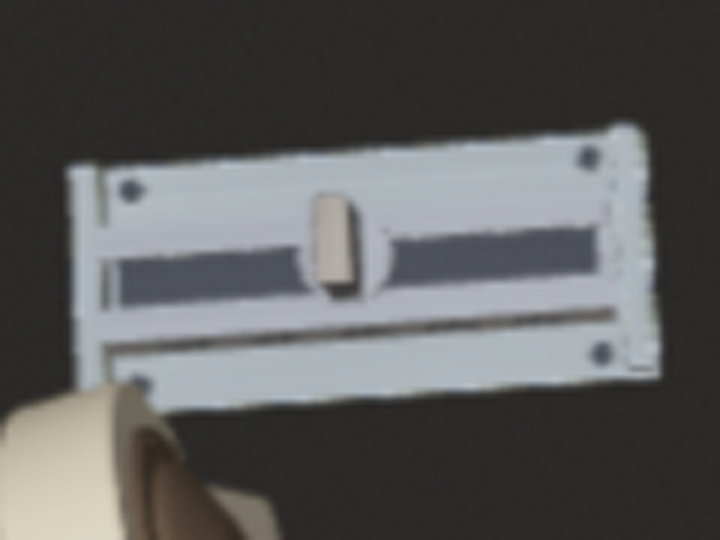

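View pics/s6.png

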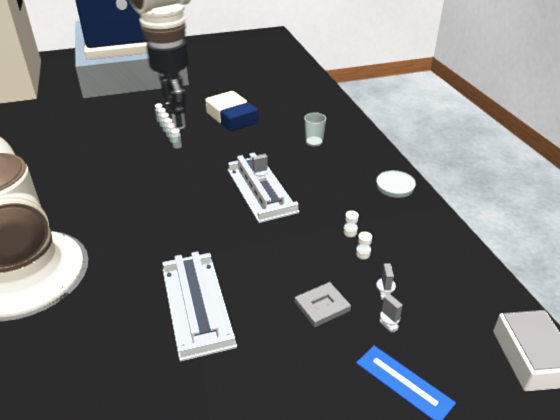

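```bash
python3 -c "
from bench import bot
print(bot.hand_in())"
```

```text
the job is handed in; nothing more can be done
None
```

The anchor bolt is fitted in the left-hand strut near the middle of its length, standing upright with its nut turned across the slot. I released it and handed the job in at about 17 s of the 72 s allowed.

- **Finding the slot:** I sighted it with the side camera. The first gentle descent touched a lip at about 9 N. I lifted, shifted 1.5 mm, and the nut went through freely.
- **Turning and seating:** I pressed to about 31–32 mm above the lips (about 6–7 N), made the quarter turn, and eased up. The bolt stopped at about 36 mm with the upward spring force gone, which fits the grooves being seated. I did not measure the seated height separately from the pictures.
- **Last pictures:** These were taken with the gripper well clear. They show the handle upright and across the slot, and the vials and beaker where they stood.
- **Disagreements:** The two cameras put the slot centre 2–5 mm apart, at x = 535 (top) and 537–540 (side). Touch gave about 537. I moved sideways the wrong way once, in free air above the strut, and corrected it from the next picture.

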